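# Make up two engraving job trays from the brass blanks

## Robot

A 6-joint arm with a two-finger parallel gripper is mounted at the origin on the work surface. World frame = base frame: x ahead of the robot, y to its left, z up, the work surface at z = 0. Lengths are in mm, angles in rad, forces in N, time in s.
With the tool pointing down it reaches from about 400 to 925 mm from the base axis. Payload 12.5 kg.
Tool frame: the origin (TCP) lies midway between the tips of the shut fingers; the grasp point (between the pads) lies 19 mm behind it (bot.tcp_to_grasp is the distance from the TCP to the grasp point, in mm); z points along the fingers, y is the line along which they close (so a half turn about z gives the same grasp; the last joint's range is limited). The gripper opens to 95 mm and grips with 3 to 60 N. Pads are 20 mm wide; open, the fingers measure 119 mm over their backs; the gripper's body (75 mm by 180 mm) begins 59 mm behind the grasp point.
Start: joints at [-1.382, 0.491, 1.559, -0, 1.092, -0.106], TCP at [181.616, -598.049, 214.661] pointing down, gripper open.
Joint ranges: [-3.1, 3.1], [-0.84, 2.19], [0.05, 2.79], [-1.13, 4.28], [0.06, 2.93], [-2.69, 2.69]. Speed limits (rad/s): [2.22, 2.22, 2.79, 3.14, 3.14, 3.14].

## Interface

Orientations are given as a unit quaternion [w, x, y, z].
In Python, from rig import bot gives the robot as it stands.
- The arm moves only by the shell command python3 -m jog 'ROWS' [FORCE]. ROWS is a JSON object whose one key "rows" holds a list that holds one entry, the list of rows, each a list of 7 numbers: the turn, a rotation vector about the tool's x, y, z in units of 6 degrees (1.0 is 6 degrees), then the shift along the tool's x, y, z in units of 25 mm (1.0 is 25 mm), then the finger opening in mm, from 0 to 95.1. A call has 1 to 8 rows; each row shifts and turns the commanded pose from where the row before left it, along the tool's axes as they then stand; what a row does not reach is not made up. A row lasts 1/12 s, in which the tool goes at most 41.7 mm and 7.16 degrees, less where a joint would pass 70% of its speed; a pose out of reach is approached as far as the arm can. A call is refused whole if a number of a shift passes 1 or a number of a turn 1, either way. A call with a gripper value outside its range is refused whole. The fingers move at their own pace and stop on an object; FORCE is the grip in N (left out, the last holds). Time passes only in rows, so rows that do not move let the fingers close. It gives the time, the measured TCP pose, the force, the opening and the grip force at its end, in the units of the state.
- bot.get_state(): the state, without advancing time (a new reading comes with each control period).
- bot.capture(name): name is "side" or "top"; returns the picture (384x512x3 uint8, red, green, blue); there is no depth.
- bot.camera_model(name): a dict with "camera_matrix" (3x3 intrinsics, pixels), "distortion" ([k1, k2, p1, p2, k3] as OpenCV has them; the pictures are not rectified), "position" and "orientation" of the camera in the world. Camera axes: x right, y down, z forward; pixel columns grow to the right and rows downward; lengths in mm; the calibration is good to about 2 mm. A picture is of the moment at which its call begins. camera_model takes no time and is no camera call.
- bot.close_job(): hands the job in; it is judged then, once.
Trained networks look in the newest picture that a camera, given by its name, has taken for a name from the list of things; names that differ only in an ending like _2 or _b are one class to them, and where a whole thing is asked for, a point or a joint stands for the part that bears it (a point fixed in the world has none). Each returns a list of dicts, best first, with "confidence" (0 to 1); they miss things now and then, are a little off and sometimes report something else, mostly with a low value. They report only what shows in the picture. A call takes as long as a camera call. They do not tell look-alikes from the thing itself.
- bot.look_for(camera, target): "centre" ([column, row] as shares, 0 to 1, of the picture: columns of its width, rows of its height, amid what is visible of it).
- bot.landmark_of(camera, target): "centre" ([column, row] as shares, 0 to 1, of the picture: columns of its width, rows of its height: a listed point, or the origin of a listed thing).
The state is a dict: "clock": time; "joint_pos": joint angles; "joint_vel": joint speeds; "joint_torque": joint torques, N m; "position": TCP position; "tool_rot": TCP orientation; "force": force on the tool from outside, world axes, zero at the start; "ft_torque": the same for the moment, N m; "width": finger opening in mm; "finger_force": force on a finger pad.
Only numpy, scipy, OpenCV 4.12 (cv2) and the standard library are available. Lean on these libraries where they do the work, as an engineer would, in place of code of your own. Each camera call takes 0.05 s, during which the arm holds its last target. There are 200 camera calls.

## Task

Make up two job trays from the brass blanks: in the three-compartment tray the longest bar goes in the long compartment and the large disc and the ring in the two squarer ones, one in each, either way round. In the two-compartment tray go the shortest bar and the small disc, one in each compartment, either way round. Each piece must end up flat on the floor of its compartment, the same way up as now, and the middle-length bar and the square blank stay where they lie.

Things in the scene. Friction and masses are not known exactly. Their poses are not given: they have to be found in the camera images.
- tray_three: Shallow wooden tray, three compartments, fixed. Outside 157 (own x) x 130 mm (own y); origin: centre of its underside, at table height, z up. Floor 3 mm thick; rims and dividers 5 mm thick, tops 8 mm above the table. Long compartment 147 (x) x 50 mm (y), centred at x 0, y -35 mm; two squarer ones 71 (x) x 65 mm (y), centred at x +38 and -38 mm, y +27.5 mm.
- tray_two: Shallow wooden tray, two compartments, fixed. Outside 157 (own x) x 75 mm (own y); origin: centre of its underside, at table height, z up. Floor 3 mm thick; rims and divider 5 mm thick, tops 8 mm above the table. Compartments 71 (x) x 65 mm (y), centred at x +38 and -38 mm, y 0.
- bar_long: Longest of three plain brass bars, 84 long (own x) x 18 wide (own y) x 20 mm high. 250 g nominal. Loose. Origin: centre of its underside (on the table at z = 0 at the start); z up. At the start the blanks lie in rough rows along world x and y, about 110 mm apart, with a small bowl and a loupe among them.
- bar_middle: Middle of three plain brass bars, 62 long (own x) x 18 wide (own y) x 20 mm high. Not wanted: stays where it is. Loose. Origin: centre of its underside (on the table at z = 0 at the start); z up. At the start the blanks lie in rough rows along world x and y, about 110 mm apart, with a small bowl and a loupe among them.
- bar_short: Shortest of three plain brass bars, 42 long (own x) x 18 wide (own y) x 20 mm high. 130 g nominal. Loose. Origin: centre of its underside (on the table at z = 0 at the start); z up. At the start the blanks lie in rough rows along world x and y, about 110 mm apart, with a small bowl and a loupe among them.
- disc_large: Plain solid brass disc, 44 mm diameter, 20 mm high, 260 g nominal, standing on its flat face. Loose. Origin: centre of its underside (on the table at z = 0 at the start); z up. At the start the blanks lie in rough rows along world x and y, about 110 mm apart, with a small bowl and a loupe among them.
- disc_small: Plain solid brass disc, 28 mm diameter, 20 mm high, 105 g nominal, standing on its flat face. Loose. Origin: centre of its underside (on the table at z = 0 at the start); z up. At the start the blanks lie in rough rows along world x and y, about 110 mm apart, with a small bowl and a loupe among them.
- ring: Brass ring, 44 mm outer diameter with a 24 mm hole through it, 20 mm high, 180 g nominal, lying flat. Loose. Origin: centre of its underside (on the table at z = 0 at the start); z up. At the start the blanks lie in rough rows along world x and y, about 110 mm apart, with a small bowl and a loupe among them.
- square: Square brass block, 40 x 40 mm, 20 mm high. Not wanted: stays where it is. Loose. Origin: centre of its underside (on the table at z = 0 at the start); z up. At the start the blanks lie in rough rows along world x and y, about 110 mm apart, with a small bowl and a loupe among them.
Mind the look-alikes: they are no part of the job. Leave any blue or orange look-alike of the disc_small alone.

How it is judged (in metres and radians):
At the end, for the whole second after the job is handed in: The five pieces at rest in their own compartments: origins within 26 mm of the middle across and 30 mm along (long one 22, 40), 1.5 to 5.5 mm above the tray's underside (on its floor), tilt under 0.1 rad, under 0.02 m/s; middle-length bar and square blank within 30 mm of their starts (x of bar_long in the frame of tray_three between -0.04 and 0.04 m and y of bar_long in the frame of tray_three between -0.057 and -0.013 m and (((x of disc_large in the frame of tray_three between 0.008 and 0.068 m and y of disc_large in the frame of tray_three between 0.0015 and 0.0535 m) and (x of ring in the frame of tray_three between -0.068 and -0.008 m and y of ring in the frame of tray_three between 0.0015 and 0.0535 m)) or ((x of disc_large in the frame of tray_three between -0.068 and -0.008 m and y of disc_large in the frame of tray_three between 0.0015 and 0.0535 m) and (x of ring in the frame of tray_three between 0.008 and 0.068 m and y of ring in the frame of tray_three between 0.0015 and 0.0535 m))) and (((x of bar_short in the frame of tray_two between 0.008 and 0.068 m and y of bar_short in the frame of tray_two between -0.026 and 0.026 m) and (x of disc_small in the frame of tray_two between -0.068 and -0.008 m and y of disc_small in the frame of tray_two between -0.026 and 0.026 m)) or ((x of bar_short in the frame of tray_two between -0.068 and -0.008 m and y of bar_short in the frame of tray_two between -0.026 and 0.026 m) and (x of disc_small in the frame of tray_two between 0.008 and 0.068 m and y of disc_small in the frame of tray_two between -0.026 and 0.026 m))) and z of bar_long in the frame of tray_three between 0.0015 and 0.0055 m and angle between each of bar_long, disc_large, ring, bar_short, disc_small's own z axis and vertical below 0.1 rad and linear speed of each of bar_long, disc_large, ring, bar_short, disc_small below 0.02 m/s and z of disc_large in the frame of tray_three between 0.0015 and 0.0055 m and z of ring in the frame of tray_three between 0.0015 and 0.0055 m and z of bar_short in the frame of tray_two between 0.0015 and 0.0055 m and z of disc_small in the frame of tray_two between 0.0015 and 0.0055 m and distance of each of bar_middle, square from where it was at the start of the episode below 0.03 m); the robot touches nothing.
It fails at once if the middle-length bar is shifted by more than 30 mm (distance of bar_middle from where it was at the start of the episode above 0.03 m).
It fails at once if the square blank is shifted by more than 30 mm (distance of square from where it was at the start of the episode above 0.03 m).
It also fails if it takes over 112 s, if anything falls off the work surface, if the arm or the gripper's body presses on something with over 40 N, if the wrist force passes 120 N, or if a joint passes its speed limit or range.

## Working session

There is one attempt and no reset: what is moved stays moved. The work goes in short steps, Python scripts to look and compute and a shell command to move; the robot and the scene stay as the last step left them, time stands still between calls to the robot, and variables do not carry over. Pictures are saved under pics/ and viewed, at most 14 in all, crops included, and the job is handed in when it is done.

```bash
ls; mkdir -p pics
python3 - <<'E'
from rig import bot
import cv2,numpy as np
for n in("top","side"):
    im=bot.capture(n);cv2.imwrite(f"pics/{n}0.png",cv2.resize(im[:,:,::-1],(800,600),interpolation=cv2.INTER_CUBIC))
    np.save(f"{n}0.npy",im)
    print(n,bot.camera_model(n))
print(bot.get_state())
E
```

```text
pics
top {'camera_matrix': array([[408.42141544,   0.        , 248.51236605],
       [  0.        , 408.42141544, 189.1436165 ],
       [  0.        ,   0.        ,   1.        ]]), 'distortion': array([-0.03718582,  0.        ,  0.        ,  0.        ,  0.        ]), 'position': array([391.45126526,  17.43097115, 869.6648796 ]), 'orientation': array([ 0.05006406, -0.70193391,  0.70746357, -0.0654039 ])}
side {'camera_matrix': array([[454.78745176,   0.        , 265.42296918],
       [  0.        , 454.78745176, 198.74720895],
       [  0.        ,   0.        ,   1.        ]]), 'distortion': array([-0.1115974,  0.       ,  0.       ,  0.       ,  0.       ]), 'position': array([188.12010987, 696.34360891, 503.92474841]), 'orientation': array([ 0.11822608, -0.18519298,  0.84729533, -0.48354604])}
{'clock': 0.1, 'joint_pos': array([-1.38158024e+00,  4.91468969e-01,  1.55935570e+00,  2.60250278e-06,
        1.09168429e+00, -1.05589851e-01]), 'joint_vel': array([-9.08091898e-04, -2.75661243e-03, -1.17063677e-03, -1.81050447e-03,
        8.28848201e-05,  2.77045629e-04]), 'joint_torque': array([ 2.09093691e-03, -6.13625765e+01, -2.58605200e+01,  6.93786121e-02,
        4.70395829e-02, -5.72679551e-05]), 'position': array([ 181.58794528, -597.83567383,  214.15031273]), 'tool_rot': array([-4.57800596e-04,  9.89155823e-01,  1.46869153e-01, -1.79977622e-05]), 'force': array([0.1803798 , 0.21014979, 0.14413898]), 'ft_torque': array([ 0.01337373,  0.01330988, -0.05767227]), 'finger_force': 0.0, 'width': 95.2446067198822}
```

View pics/top0.png

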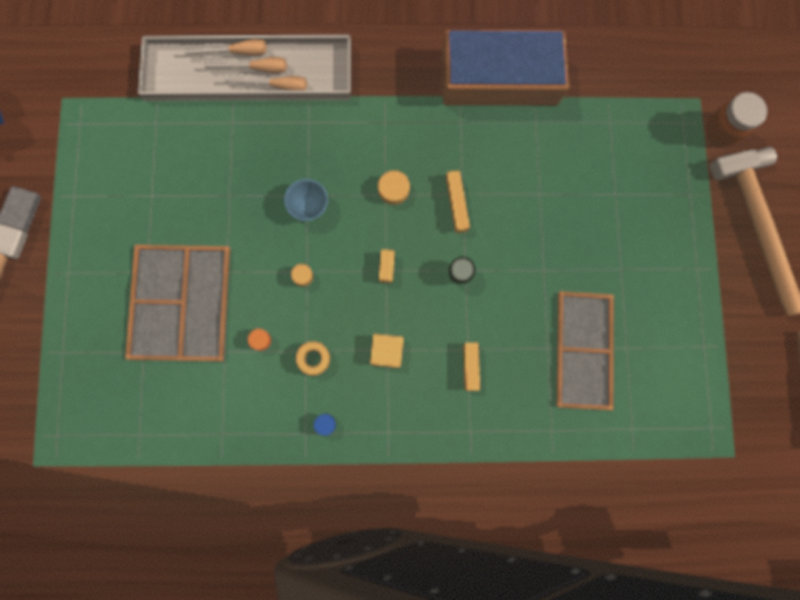

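View pics/side0.png

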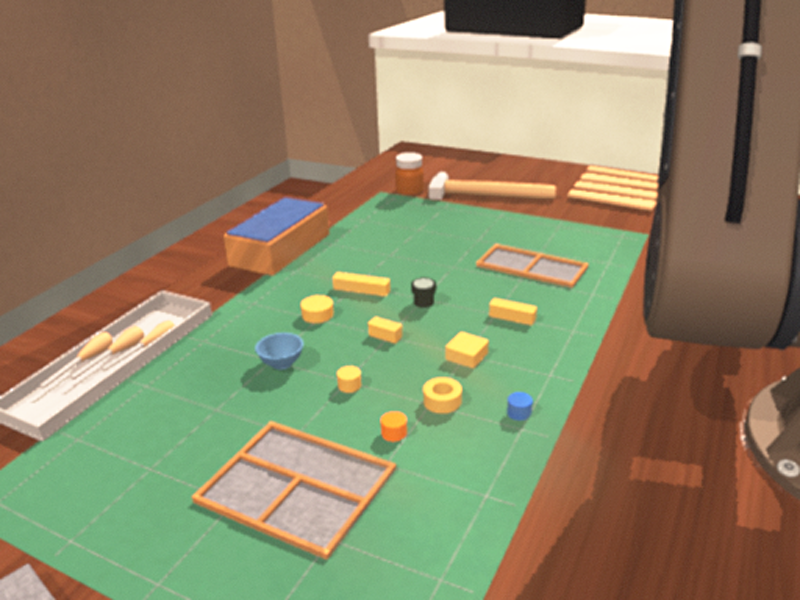

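The top picture (800x600) shows the three bars at (458,200) long, (472,366) middle and (387,266) short. The large disc is at (394,186), the small brass disc at (302,274), the ring at (313,358) and the square at (387,351). The look-alikes are an orange disc at (259,339) and a blue one at (325,424). tray_three is at (177,302) and tray_two at (586,350). The side view shows the same layout.

Next I triangulate the silhouettes and confirm the identities in one crop.

```bash
cat > vis.py <<'E'
import cv2,numpy as np
from scipy.spatial.transform import Rotation as R
from rig import bot
def cam(n):
    m=bot.camera_model(n);q=m["orientation"];return m["camera_matrix"],m["distortion"],np.array(m["position"]),R.from_quat([q[1],q[2],q[3],q[0]]).as_matrix()
def ray(n,px):
    K,D,p,M=cam(n);u=cv2.undistortPoints(np.float64(px).reshape(-1,1,2),K,D).reshape(-1,2)
    return p,np.c_[u,np.ones(len(u))]@M.T
def plane(n,px,z):
    p,d=ray(n,px);return (p+d*((z-p[2])/d[:,2:]))[:,:2]
def tri(a,b):
    p,d=ray("top",a);q,e=ray("side",b);out=[]
    for d1,e1 in zip(d,e):
        s=np.linalg.lstsq(np.c_[d1,-e1],q-p,rcond=None)[0];x,y=p+s[0]*d1,q+s[1]*e1;out.append(np.r_[(x+y)/2,np.linalg.norm(x-y)])
    return np.array(out)
S=4
def blob(im,seed800,tray=False):
    "contour (full-res px) of the non-green blob nearest the seed (800x600 px)"
    b=cv2.resize(im,None,fx=S,fy=S,interpolation=cv2.INTER_CUBIC).astype(int)
    m=((b[:,:,0]-b[:,:,1])>(0 if tray else 15)).astype(np.uint8)*255
    c,_=cv2.findContours(m,cv2.RETR_EXTERNAL,cv2.CHAIN_APPROX_NONE)
    s=np.array(seed800)*.64*S
    c=[k for k in c if 300<cv2.contourArea(k)<80000]
    k=min(c,key=lambda k:np.linalg.norm(cv2.boundingRect(k)[:2]+np.array(cv2.boundingRect(k)[2:])/2-s))
    return (k.reshape(-1,2)+.5)/S-.5
def cen(k):
    m=cv2.moments((k*100).astype(np.int32).reshape(-1,1,2));return np.array([m["m10"]/m["m00"],m["m01"]/m["m00"]])/100
E
cat > seg.py <<'E'
from vis import *
t=np.load("top0.npy");s=np.load("side0.npy")
O=dict(bar_long=((458,200),(361,284)),bar_middle=((472,366),(513,311)),bar_short=((387,266),(385,329)),disc_large=((394,186),(317,309)),disc_small=((302,274),(349,379)),ring=((313,358),(442,395)),square=((387,351),(467,349)))
for n,(a,b) in O.items():
    ka,kb=blob(t,a),blob(s,b)
    r=cv2.minAreaRect(plane("top",ka,12).astype(np.float32))
    print(n,"cen",tri([cen(ka)],[cen(kb)])[0].round(1),"rect",np.round(r[0],1),np.round(r[1],1),round(r[2],1),"top@10",plane("top",[cen(ka)],10)[0].round(1),"side@10",plane("side",[cen(kb)],10)[0].round(1))
T=dict(tray_three=((177,302),(295,490)),tray_two=((586,350),(532,265)))
for n,(a,b) in T.items():
    qs=[]
    for im,c in((t,a),(s,b)):
        h=cv2.convexHull(blob(im,c,True).astype(np.float32));q=cv2.approxPolyN(h,4,ensure_convex=True).reshape(4,2);qs.append(q)
    wa,wb=plane("top",qs[0],8),plane("side",qs[1],8)
    j=[int(np.argmin(np.linalg.norm(wb-w,axis=1))) for w in wa]
    P=tri(qs[0],qs[1][j]);print(n,P.round(1).tolist(),"tops",wa.round(1).tolist(),"mean",P.mean(0).round(1),wa.mean(0).round(1),wb.mean(0).round(1))
cv2.imwrite("pics/crop.png",cv2.resize(t[100:290,140:320,::-1],None,fx=3.1,fy=3.1,interpolation=cv2.INTER_CUBIC))
E
python3 seg.py
```

```text
Traceback (most recent call last):
  File "seg.py", line 5, in <module>
    ka,kb=blob(t,a),blob(s,b)
          ~~~~^^^^^
  File "vis.py", line 24, in blob
    k=min(c,key=lambda k:np.linalg.norm(cv2.boundingRect(k)[:2]+np.array(cv2.boundingRect(k)[2:])/2-s))
ValueError: min() iterable argument is empty
```

```bash
sed -i 's/RETR_EXTERNAL/RETR_LIST/' vis.py; python3 seg.py
```

```text
bar_long cen [ 667.2 -100.5    9.5    2. ] rect [667.7 -99.9] [88.7 21.5] 8.0 top@10 [ 668.  -100.1] side@10 [665.5 -99.7]
bar_middle cen [ 435.9 -112.2   12.1    0.5] rect [ 436.4 -112.1] [64.2 20.9] 0.5 top@10 [ 436.2 -112.5] side@10 [ 436.7 -115.7]
bar_short cen [5.746e+02 3.000e-01 9.300e+00 2.300e+00] rect [575.2   0.8] [19.7 45.3] 84.7 top@10 [575.6   0.8] side@10 [572.9   1.1]
disc_large cen [687.2 -10.8  12.5   2. ] rect [688.3 -10.5] [44.5 47.6] 89.6 top@10 [689.  -10.5] side@10 [688.6 -14.4]
disc_small cen [562.2 116.5  13.    1.5] rect [563.2 116.9] [29.5 28.8] 89.7 top@10 [563.6 117.1] side@10 [563.7 112.8]
ring cen [448.6 100.6  12.9   1.1] rect [449.1 100.7] [44.5 45. ] 0.3 top@10 [449.3 101.1] side@10 [449.6  96.9]
square cen [4.591e+02 1.500e+00 3.700e+00 2.000e-01] rect [458.6   1.7] [41.6 42.1] 83.4 top@10 [458.7   1.7] side@10 [455.6  10.3]
tray_three [[541.2, 188.9, 45.7, 110.8], [440.8, 213.3, 30.3, 7.1], [428.5, 306.2, 117.7, 27.9], [506.0, 285.8, 107.6, 155.3]] tops [[605.5, 216.1], [445.5, 219.9], [448.8, 354.9], [609.1, 350.9]] mean [479.1 248.5  75.3  75.2] [527.2 285.4] [476.5 167.5]
tray_two [[533.4, -313.5, 11.9, 1.3], [373.2, -302.9, 10.4, 3.9], [381.0, -226.2, 2.2, 1.1], [542.4, -236.2, 3.1, 3.7]] tops [[534.7, -314.8], [375.1, -303.3], [380.6, -224.7], [539.8, -235.3]] mean [ 457.5 -269.7    6.9    2.5] [ 457.5 -269.5] [ 457.  -268.1]
```

View pics/crop.png

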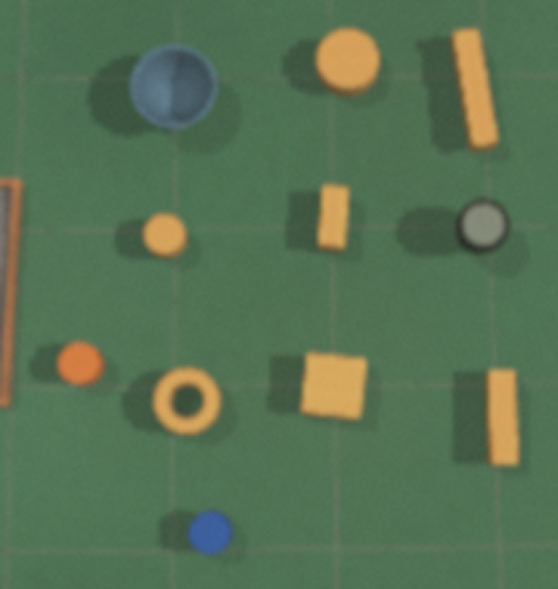

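The crop confirms the small brass disc at crop (165,234). The orange one at (80,363) and the blue one at (210,532) are look-alikes, so I leave them. The longest bar is at (475,88), about 84 mm. The shortest is at (333,216), about 42 mm, and the middle one at (503,417). Triangulated mid-heights of about 10 mm agree with pieces 20 mm high.

Next come the planning helper and a check of tray_three in the side view.

```bash
cat > plan.py <<'E'
import sys,numpy as np
from rig import bot
from scipy.spatial.transform import Rotation as R
s=bot.get_state();q=s["tool_rot"];M=R.from_quat([q[1],q[2],q[3],q[0]]).as_matrix()
yaw=np.degrees(np.arctan2(M[1,0],M[0,0]))
print("t",round(s["clock"],2),"pos",s["position"].round(1),"yaw",round(yaw,2),"tilt",np.degrees(np.arccos(-M[2,2])).round(2),"F",s["force"].round(1),"w",round(s["width"],1),"ff",round(s["finger_force"],1))
p=s["position"];a=sys.argv[1:]
while a:
    x,y,z,w=map(float,a[:4]);a=a[4:];d=np.array([x,y,z])-p;c,n=np.cos(np.radians(w)),np.sin(np.radians(w))
    print("turn",round((yaw-w)/6,2),"shift units",np.round(np.array([d[0]*c+d[1]*n,d[0]*n-d[1]*c,-d[2]])/25,2));p=np.array([x,y,z]);yaw=w
E
python3 plan.py 667.5 -100 60 8 667.5 -100 8 8 526 250 70 -1.4
python3 - <<'E'
from vis import *
px=np.array([(270,424),(395,466),(326,552),(195,495)])*.64
w=plane("top",np.array([(135,246),(230,247),(225,360),(126,358)])*.64,8)
print(plane("side",px,8).round(0).tolist(),w.round(0).tolist())
wb=plane("side",px,8);j=[int(np.argmin(np.linalg.norm(wb-k,axis=1))) for k in w]
print(j,tri(np.array([(135,246),(230,247),(225,360),(126,358)])*.64,px[j]).round(1).tolist())
E
```

```text
t 0.1 pos [ 181.6 -597.8  214.2] yaw 16.89 tilt 0.05 F [0.2 0.2 0.1] w 95.2 ff 0.0
turn 1.48 shift units [ 22.02 -17.01   6.17]
turn 0.0 shift units [0.   0.   2.08]
turn 1.57 shift units [ -6.   -13.86  -2.48]
[[602.0, 220.0], [446.0, 223.0], [452.0, 348.0], [606.0, 343.0]] [[605.0, 348.0], [603.0, 216.0], [447.0, 218.0], [451.0, 352.0]]
[3, 0, 1, 2] [[603.3, 345.7, 12.1, 1.8], [604.0, 217.2, 4.6, 0.7], [447.8, 219.3, 3.9, 0.8], [450.3, 350.3, 11.0, 0.2]]
```

```bash
python3 -m jog '{"rows":[[[0,0,0.74,0,0,0,50],[0,0,0.74,0,0,0,50],[0,0,0,1,-0.77,0,50],[0,0,0,1,-0.77,0,50],[0,0,0,1,-0.77,0,50],[0,0,0,1,-0.77,0,50],[0,0,0,1,-0.77,0,50],[0,0,0,1,-0.77,0,50]]]}' 30
python3 -m jog '{"rows":[[[0,0,0,1,-0.77,0.4,50],[0,0,0,1,-0.77,0.4,50],[0,0,0,1,-0.77,0.4,50],[0,0,0,1,-0.77,0.4,50],[0,0,0,1,-0.77,0.4,50],[0,0,0,1,-0.77,0.4,50],[0,0,0,1,-0.77,0.4,50],[0,0,0,1,-0.77,0.4,50]]]}'
python3 -m jog '{"rows":[[[0,0,0,1,-0.77,0.4,50],[0,0,0,1,-0.77,0.4,50],[0,0,0,1,-0.77,0.4,50],[0,0,0,1,-0.77,0.4,50],[0,0,0,1,-0.77,0.4,50],[0,0,0,1,-0.77,0.4,50],[0,0,0,0,0,0.4,50],[0,0,0,0,0,0,50]]]}'
python3 plan.py 667.5 -100 60 8 667.5 -100 8 8 526 250 70 -1.4
```

```text
clock: 0.77
position: [314.8, -461.5, 214.4]
tool_rot: [-0.0, 0.998, 0.07, -0.0]
force: [-0.4, -0.3, -1.0]
width: 51.3
finger_force: 0.0
clock: 1.43
position: [491.4, -281.1, 134.0]
tool_rot: [-0.0, 0.998, 0.07, -0.0]
force: [0.6, -0.8, -0.9]
width: 50.0
finger_force: 0.0
clock: 2.1
position: [622.7, -145.5, 62.2]
tool_rot: [-0.001, 0.997, 0.071, -0.002]
force: [-0.6, 0.5, 0.3]
width: 50.2
finger_force: 0.0
t 2.1 pos [ 622.7 -145.5   62.2] yaw 8.15 tilt 0.2 F [-0.6  0.5  0.3] w 50.2 ff 0.0
turn 0.03 shift units [ 2.03 -1.55  0.09]
turn 0.0 shift units [0.   0.   2.08]
turn 1.57 shift units [ -6.   -13.86  -2.48]
```

```bash
python3 -m jog '{"rows":[[[0,0,0.02,1,-0.77,0,50],[0,0,0,1,-0.77,0.1,50],[0,0,0,0,0,0.7,50],[0,0,0,0,0,0.7,50],[0,0,0,0,0,0.6,50],[0,0,0,0,0,0.08,50],[0,0,0,0,0,0,50],[0,0,0,0,0,0,10]]]}'
python3 plan.py 667.5 -100 8 8
python3 -m jog '{"rows":[[[0,0,0,0,0,0,10],[0,0,0,0,0,0,10],[0,0,0,0,0,0,10],[0,0,0,0,0,0,10],[0,0,0,0,0,0,10],[0,0,0,0,0,0,10]]]}'
python3 plan.py 667.5 -100 70 8 526 250 70 -1.4 526 250 12 -1.4
```

```text
clock: 2.77
position: [667.3, -102.9, 11.1]
tool_rot: [0.0, 0.998, 0.068, 0.0]
force: [-0.6, 0.5, 0.4]
width: 47.2
finger_force: 0.0
t 2.77 pos [ 667.3 -102.9   11.1] yaw 7.84 tilt 0.04 F [-0.6  0.5  0.4] w 47.2 ff 0.0
turn -0.03 shift units [ 0.02 -0.12  0.12]
clock: 3.27
position: [667.4, -101.9, 10.6]
tool_rot: [0.0, 0.998, 0.069, 0.0]
force: [-1.7, 2.1, 5.2]
width: 17.9
finger_force: 30.0
t 3.27 pos [ 667.4 -101.9   10.6] yaw 7.89 tilt 0.02 F [-1.7  2.1  5.2] w 17.9 ff 30.0
turn -0.02 shift units [ 0.02 -0.07 -2.38]
turn 1.57 shift units [ -6.   -13.86  -0.  ]
turn 0.0 shift units [ 0.   -0.    2.32]
```

```bash
python3 -m jog '{"rows":[[[0,0,0,0,0,-0.4,10],[0,0,0,0,0,-1,10],[0,0,0.78,0,0,-1,10],[0,0,0.78,0,0,0,10],[0,0,0,-0.4,-0.92,0,10],[0,0,0,-0.4,-0.92,0,10],[0,0,0,-0.4,-0.92,0,10],[0,0,0,-0.4,-0.92,0,10]]]}'
python3 -m jog '{"rows":[[[0,0,0,-0.4,-0.92,0,10],[0,0,0,-0.4,-0.92,0,10],[0,0,0,-0.4,-0.92,0,10],[0,0,0,-0.4,-0.92,0,10],[0,0,0,-0.4,-0.92,0,10],[0,0,0,-0.4,-0.92,0,10],[0,0,0,-0.4,-0.92,0,10],[0,0,0,-0.4,-0.92,0,10]]]}'
python3 -m jog '{"rows":[[[0,0,0,-0.4,-0.92,0,10],[0,0,0,-0.4,-0.92,0,10],[0,0,0,-0.4,-0.92,0,10],[0,0,0,0,0,0,10],[0,0,0,0,0,0,10],[0,0,0,0,0,0,10]]]}'
python3 plan.py 526 250 14.3 -1.4
```

```text
clock: 3.93
position: [629.0, -8.4, 70.4]
tool_rot: [0.0, 1.0, -0.013, -0.0]
force: [-0.1, -0.2, -2.9]
width: 18.1
finger_force: 30.0
clock: 4.6
position: [553.8, 177.8, 70.4]
tool_rot: [0.0, 1.0, -0.013, -0.0]
force: [-0.1, -0.5, -2.0]
width: 17.8
finger_force: 30.0
clock: 5.1
position: [526.3, 246.3, 70.3]
tool_rot: [0.0, 1.0, -0.013, 0.0]
force: [0.4, -0.5, -2.7]
width: 17.8
finger_force: 30.0
t 5.1 pos [526.3 246.3  70.3] yaw -1.45 tilt 0.02 F [ 0.4 -0.5 -2.7] w 17.8 ff 30.0
turn -0.01 shift units [-0.02 -0.15  2.24]
```

```bash
python3 -m jog '{"rows":[[[0,0,0,0,-0.07,0.7,10],[0,0,0,0,0,0.7,10],[0,0,0,0,0,0.5,10],[0,0,0,0,0,0.26,10],[0,0,0,0,0,0.07,10],[0,0,0,0,0,0,10],[0,0,0,0,0,0,10]]]}'
python3 -m jog '{"rows":[[[0,0,0,0,0,0,40],[0,0,0,0,0,0,40],[0,0,0,0,0,0,40],[0,0,0,0,0,0,40],[0,0,0,0,0,-0.5,40],[0,0,0,0,0,-1,60],[0,0,0,0,0,-1,60],[0,0,0,0,0,0,60]]]}'
python3 plan.py 449.5 100 60 0 449.5 100 9 0 490 313 70 0 490 313 13 0
```

```text
clock: 5.68
position: [526.8, 248.2, 14.9]
tool_rot: [-0.0, 1.0, -0.013, 0.0]
force: [-0.3, 0.1, -2.1]
width: 17.6
finger_force: 30.0
clock: 6.35
position: [528.0, 249.1, 81.0]
tool_rot: [-0.001, 1.0, -0.013, 0.003]
force: [-0.2, -0.7, 0.1]
width: 54.8
finger_force: 0.0
t 6.35 pos [528.  249.1  81. ] yaw -1.46 tilt 0.36 F [-0.2 -0.7  0.1] w 54.8 ff 0.0
turn -0.24 shift units [-3.14  5.96  0.84]
turn 0.0 shift units [0.   0.   2.04]
turn 0.0 shift units [ 1.62 -8.52 -2.44]
turn 0.0 shift units [0.   0.   2.28]
```

```bash
python3 -m jog '{"rows":[[[0,0,-0.24,0,0,0,60],[0,0,0,-0.5,1,0.1,60],[0,0,0,-0.52,1,0.1,60],[0,0,0,-0.52,1,0.1,60],[0,0,0,-0.52,1,0.1,60],[0,0,0,-0.52,1,0.1,60],[0,0,0,-0.52,0.94,0.1,60],[0,0,0,0,0,0.1,60]]]}'
python3 -m jog '{"rows":[[[0,0,0,0,0,0.6,60],[0,0,0,0,0,0.8,60],[0,0,0,0,0,0.6,60],[0,0,0,0,0,0.1,60],[0,0,0,0,0,0,60],[0,0,0,0,0,0,60]]]}'
python3 plan.py 449 100.5 10 0
python3 -m jog '{"rows":[[[0,0,0,0,0,0,30],[0,0,0,0,0,0,30],[0,0,0,0,0,0,30],[0,0,0,0,0,0,30],[0,0,0,0,0,0,30],[0,0,0,0,0,0,30],[0,0,0,0,0,0,30]]]}'
python3 plan.py 449.5 100 70 0 490 313 70 0 490 313 13 0
```

```text
clock: 7.02
position: [446.2, 97.4, 59.1]
tool_rot: [0.0, 1.0, -0.001, -0.001]
force: [0.3, 0.7, 0.1]
width: 59.9
finger_force: 0.0
clock: 7.52
position: [448.9, 100.2, 7.2]
tool_rot: [0.0, 1.0, -0.0, 0.0]
force: [-0.3, 0.3, -0.1]
width: 60.1
finger_force: 0.0
t 7.52 pos [448.9 100.2   7.2] yaw -0.01 tilt 0.01 F [-0.3  0.3 -0.1] w 60.1 ff 0.0
turn -0.0 shift units [ 0.   -0.01 -0.11]
clock: 8.1
position: [449.0, 100.0, 7.4]
tool_rot: [-0.0, 1.0, -0.0, 0.001]
force: [-0.5, -0.3, 7.1]
width: 42.8
finger_force: 30.0
t 8.1 pos [449.  100.    7.4] yaw -0.03 tilt 0.06 F [-0.5 -0.3  7.1] w 42.8 ff 30.0
turn -0.01 shift units [ 0.02 -0.   -2.5 ]
turn 0.0 shift units [ 1.62 -8.52 -0.  ]
turn 0.0 shift units [0.   0.   2.28]
```

```bash
python3 -m jog '{"rows":[[[0,0,0,0,0,-0.5,30],[0,0,0,0,0,-1,30],[0,0,0,0,0,-1,30],[0,0,0,0.18,-0.95,0,30],[0,0,0,0.18,-0.95,0,30],[0,0,0,0.18,-0.95,0,30],[0,0,0,0.18,-0.95,0,30],[0,0,0,0.18,-0.95,0,30]]]}'
python3 -m jog '{"rows":[[[0,0,0,0.18,-0.95,0,30],[0,0,0,0.18,-0.95,0,30],[0,0,0,0.18,-0.95,0,30],[0,0,0,0.18,-0.92,0,30],[0,0,0,0,0,0,30],[0,0,0,0,0,0.7,30],[0,0,0,0,0,0.7,30],[0,0,0,0,0,0.5,30]]]}'
python3 plan.py 490 313 11 0
```

```text
clock: 8.77
position: [471.2, 219.8, 69.5]
tool_rot: [0.0, 1.0, -0.0, 0.0]
force: [1.4, -0.3, -0.9]
width: 42.7
finger_force: 30.0
clock: 9.43
position: [488.6, 312.4, 20.8]
tool_rot: [0.0, 1.0, -0.0, -0.0]
force: [-0.3, -0.4, -1.4]
width: 43.0
finger_force: 30.0
t 9.43 pos [488.6 312.4  20.8] yaw -0.02 tilt 0.06 F [-0.3 -0.4 -1.4] w 43.0 ff 30.0
turn -0.0 shift units [ 0.05 -0.03  0.39]
```

```bash
python3 -m jog '{"rows":[[[0,0,0,0,0,0.25,30],[0,0,0,0,0,0.12,30],[0,0,0,0,0,0,30],[0,0,0,0,0,0,30],[0,0,0,0,0,0,30]]]}'
python3 -m jog '{"rows":[[[0,0,0,0,0,0,52],[0,0,0,0,0,0,52],[0,0,0,0,0,0,52],[0,0,0,0,0,0,52],[0,0,0,0,0,-0.5,52],[0,0,0,0,0,-1,60],[0,0,0,0,0,-1,60],[0,0,0,0,0,0,60]]]}'
python3 plan.py 688 -11.5 75 0 688 -11.5 8 0 688 -11.5 70 0 566 311 70 0
```

```text
clock: 9.85
position: [489.6, 313.0, 13.3]
tool_rot: [-0.0, 1.0, -0.0, 0.0]
force: [-0.1, 0.2, -1.7]
width: 42.7
finger_force: 30.0
clock: 10.52
position: [490.9, 313.8, 79.2]
tool_rot: [-0.001, 1.0, -0.0, 0.003]
force: [1.8, 1.0, 0.8]
width: 59.3
finger_force: 0.0
t 10.52 pos [490.9 313.8  79.2] yaw -0.02 tilt 0.34 F [1.8 1.  0.8] w 59.3 ff 0.0
turn -0.0 shift units [ 7.88 13.01  0.17]
turn 0.0 shift units [0.   0.   2.68]
turn 0.0 shift units [ 0.    0.   -2.48]
turn 0.0 shift units [ -4.88 -12.9   -0.  ]
```

```bash
python3 -m jog '{"rows":[[[0,0,0,0.58,0.95,0,60],[0,0,0,0.58,0.95,0,60],[0,0,0,0.58,0.95,0,60],[0,0,0,0.58,0.95,0,60],[0,0,0,0.58,0.95,0,60],[0,0,0,0.58,0.95,0,60],[0,0,0,0.58,0.95,0,60],[0,0,0,0.58,0.95,0,60]]]}'
python3 -m jog '{"rows":[[[0,0,0,0.58,0.95,0,60],[0,0,0,0.58,0.95,0,60],[0,0,0,0.58,0.95,0,60],[0,0,0,0.58,0.95,0,60],[0,0,0,0.58,0.95,0,60],[0,0,0,0.32,0.66,0,60],[0,0,0,0,0,0.3,60],[0,0,0,0,0,0.6,60]]]}'
python3 plan.py 688 -11.5 8 0
```

```text
clock: 11.18
position: [605.6, 121.6, 74.8]
tool_rot: [0.0, 1.0, -0.0, -0.0]
force: [-0.2, -0.1, 0.4]
width: 59.9
finger_force: 0.0
clock: 11.85
position: [686.3, -13.3, 53.2]
tool_rot: [0.0, 1.0, -0.001, 0.001]
force: [0.0, 0.8, -0.5]
width: 59.9
finger_force: 0.0
t 11.85 pos [686.3 -13.3  53.2] yaw -0.12 tilt 0.13 F [ 0.   0.8 -0.5] w 59.9 ff 0.0
turn -0.02 shift units [ 0.07 -0.07  1.81]
```

```bash
python3 -m jog '{"rows":[[[0,0,0,0.05,-0.05,0.6,60],[0,0,0,0,0,0.7,60],[0,0,0,0,0,0.45,60],[0,0,0,0,0,0.05,60],[0,0,0,0,0,0,60]]]}'
python3 plan.py 688 -11.5 8 0
python3 -m jog '{"rows":[[[0,0,0,0,0,0,30],[0,0,0,0,0,0,30],[0,0,0,0,0,0,30],[0,0,0,0,0,0,30],[0,0,0,0,0,0,30],[0,0,0,0,0,0,30],[0,0,0,0,0,0,30]]]}'
python3 plan.py 688 -11.5 70 0 566 311 70 0
```

```text
clock: 12.27
position: [686.3, -10.6, 6.7]
tool_rot: [-0.0, 1.0, 0.0, -0.001]
force: [0.0, -0.5, 0.5]
width: 60.0
finger_force: 0.0
t 12.27 pos [686.3 -10.6   6.7] yaw 0.0 tilt 0.1 F [ 0.  -0.5  0.5] w 60.0 ff 0.0
turn 0.0 shift units [ 0.07  0.04 -0.05]
clock: 12.85
position: [687.2, -11.2, 8.5]
tool_rot: [0.0, 1.0, -0.0, 0.001]
force: [-1.1, 0.4, 5.9]
width: 43.4
finger_force: 30.0
t 12.85 pos [687.2 -11.2   8.5] yaw -0.03 tilt 0.07 F [-1.1  0.4  5.9] w 43.4 ff 30.0
turn -0.01 shift units [ 0.03  0.01 -2.46]
turn 0.0 shift units [ -4.88 -12.9   -0.  ]
```

```bash
python3 -m jog '{"rows":[[[0,0,0,0,0,-0.6,30],[0,0,0,0,0,-1,30],[0,0,0,0,0,-1,30],[0,0,0,-0.37,-0.98,0,30],[0,0,0,-0.37,-0.98,0,30],[0,0,0,-0.37,-0.98,0,30],[0,0,0,-0.37,-0.98,0,30],[0,0,0,-0.37,-0.98,0,30]]]}'
python3 -m jog '{"rows":[[[0,0,0,-0.37,-0.98,0,30],[0,0,0,-0.37,-0.98,0,30],[0,0,0,-0.37,-0.98,0,30],[0,0,0,-0.37,-0.98,0,30],[0,0,0,-0.37,-0.98,0,30],[0,0,0,-0.37,-0.98,0,30],[0,0,0,-0.37,-0.98,0,30],[0,0,0,-0.37,-0.98,0,30]]]}'
python3 -m jog '{"rows":[[[0,0,0,0,-0.1,0.6,30],[0,0,0,0,0,0.7,30],[0,0,0,0,0,0.6,30],[0,0,0,0,0,0.2,30],[0,0,0,0,0,0,30],[0,0,0,0,0,0,30]]]}'
python3 plan.py 566 311 12 0
```

```text
clock: 13.52
position: [639.8, 112.3, 72.3]
tool_rot: [0.0, 1.0, -0.0, -0.0]
force: [0.4, 0.8, -3.6]
width: 43.1
finger_force: 30.0
clock: 14.18
position: [565.9, 308.3, 72.3]
tool_rot: [0.0, 1.0, -0.0, -0.0]
force: [-0.1, 0.6, -2.8]
width: 43.1
finger_force: 30.0
clock: 14.68
position: [566.9, 309.8, 20.3]
tool_rot: [0.0, 1.0, -0.0, -0.0]
force: [-0.8, -0.6, -2.3]
width: 43.2
finger_force: 30.0
t 14.68 pos [566.9 309.8  20.3] yaw -0.04 tilt 0.02 F [-0.8 -0.6 -2.3] w 43.2 ff 30.0
turn -0.01 shift units [-0.03 -0.05  0.33]
```

Lower, release, move away and check with a picture.

```bash
python3 -m jog '{"rows":[[[0,0,0,0,-0.05,0.2,30],[0,0,0,0,0,0.1,30],[0,0,0,0,0,0.02,30],[0,0,0,0,0,0,30],[0,0,0,0,0,0,30]]]}'
python3 -m jog '{"rows":[[[0,0,0,0,0,0,52],[0,0,0,0,0,0,52],[0,0,0,0,0,0,52],[0,0,0,0,0,0,52],[0,0,0,0,0,-0.5,52],[0,0,0,0,0,-1,50],[0,0,0,0,0,-1,50],[0,0,0,0,0,0,50]]]}'
python3 plan.py 563 116.5 60 0 563 116.5 9 0 563 116.5 70 0 495 -271 70 0
```

```text
clock: 15.1
position: [566.9, 311.1, 12.3]
tool_rot: [-0.0, 1.0, -0.0, 0.0]
force: [0.3, 0.6, -3.1]
width: 43.2
finger_force: 30.0
clock: 15.77
position: [568.7, 312.0, 80.1]
tool_rot: [-0.001, 1.0, -0.0, 0.003]
force: [0.8, 0.4, 0.3]
width: 50.2
finger_force: 0.0
t 15.77 pos [568.7 312.   80.1] yaw -0.03 tilt 0.41 F [0.8 0.4 0.3] w 50.2 ff 0.0
turn -0.0 shift units [-0.23  7.82  0.8 ]
turn 0.0 shift units [0.   0.   2.04]
turn 0.0 shift units [ 0.    0.   -2.44]
turn 0.0 shift units [-2.72 15.5  -0.  ]
```

```bash
python3 -m jog '{"rows":[[[0,0,0,-0.02,0.98,0.1,50],[0,0,0,-0.02,0.98,0.1,50],[0,0,0,-0.02,0.98,0.1,50],[0,0,0,-0.02,0.98,0.1,50],[0,0,0,-0.02,0.98,0.1,50],[0,0,0,-0.02,0.98,0.1,50],[0,0,0,-0.02,0.98,0.1,50],[0,0,0,-0.04,0.98,0.1,50]]]}'
python3 - <<'E'
from vis import *
for n,y,x in(("top",(130,260),(60,220)),("side",(250,384),(100,290))):
    im=bot.capture(n);cv2.imwrite(f"pics/{n}1.png",cv2.resize(im[y[0]:y[1],x[0]:x[1],::-1],None,fx=4,fy=4,interpolation=cv2.INTER_CUBIC))
E
python3 plan.py 563 116.5 9 0
```

```text
clock: 16.43
position: [562.2, 114.0, 55.1]
tool_rot: [0.0, 1.0, -0.0, 0.0]
force: [1.0, 0.7, -0.3]
width: 49.9
finger_force: 0.0
t 16.53 pos [562.  112.4  54.8] yaw -0.2 tilt 0.03 F [ 0.5 -0.6 -0.4] w 50.1 ff 0.0
turn -0.03 shift units [ 0.04 -0.16  1.83]
```

View pics/side1.png

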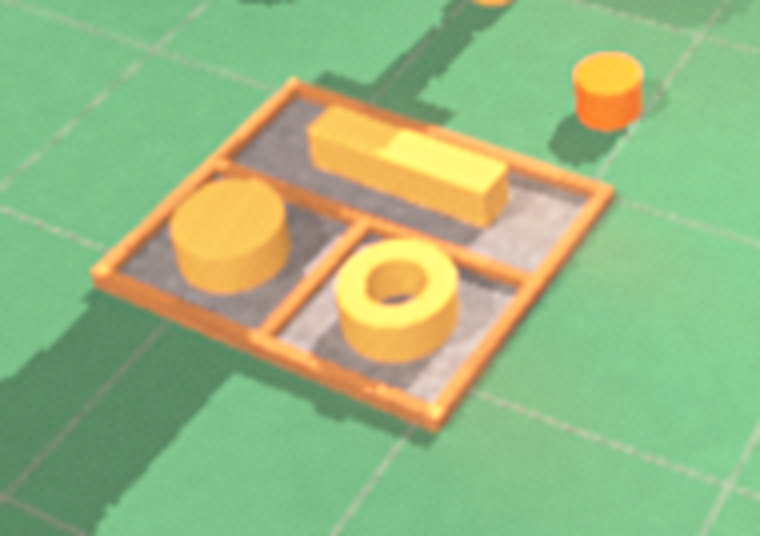

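View pics/top1.png

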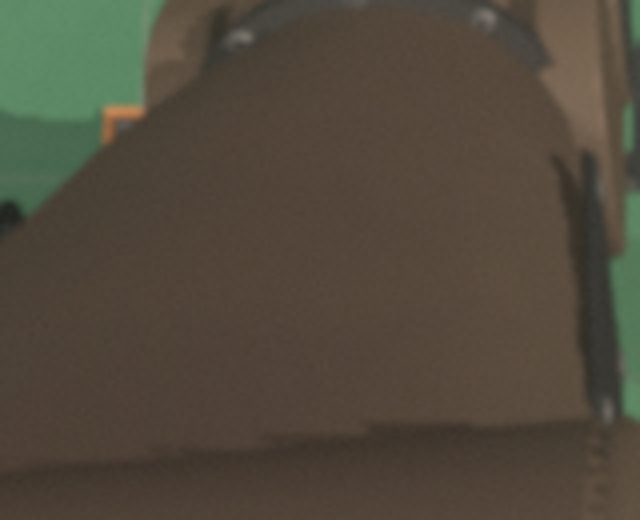

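The side crop shows the bar at (405,165), the disc at (230,235) and the ring at (398,300), all flat and inside their compartments. The top view is blocked by the arm. Next is the small disc.

```bash
python3 -m jog '{"rows":[[[0,0,0,0.03,-0.16,0.1,50],[0,0,0,0,0,0.6,50],[0,0,0,0,0,0.7,50],[0,0,0,0,0,0.4,50],[0,0,0,0,0,0.03,50],[0,0,0,0,0,0,50],[0,0,0,0,0,0,50]]]}'
python3 plan.py 563 116.5 9 0
python3 -m jog '{"rows":[[[0,0,0,0,0,0,15],[0,0,0,0,0,0,15],[0,0,0,0,0,0,15],[0,0,0,0,0,0,15],[0,0,0,0,0,0,15],[0,0,0,0,0,0,15],[0,0,0,0,0,0,15]]]}'
python3 plan.py 563 116.5 72 0 495 -271 72 0
```

```text
clock: 17.12
position: [563.2, 119.6, 9.4]
tool_rot: [0.0, 1.0, 0.0, 0.0]
force: [-0.3, -0.3, 0.2]
width: 50.0
finger_force: 0.0
t 17.12 pos [563.2 119.6   9.4] yaw 0.0 tilt 0.03 F [-0.3 -0.3  0.2] w 50.0 ff 0.0
turn 0.0 shift units [-0.01  0.13  0.02]
clock: 17.7
position: [563.1, 118.9, 9.3]
tool_rot: [0.0, 1.0, -0.0, 0.0]
force: [-0.8, -2.2, 5.4]
width: 27.1
finger_force: 30.0
t 17.7 pos [563.1 118.9   9.3] yaw -0.04 tilt 0.04 F [-0.8 -2.2  5.4] w 27.1 ff 30.0
turn -0.01 shift units [-0.01  0.1  -2.51]
turn 0.0 shift units [-2.72 15.5  -0.  ]
```

```bash
python3 -m jog '{"rows":[[[0,0,0,0,0,-0.6,15],[0,0,0,0,0,-1,15],[0,0,0,0,0,-1,15],[0,0,0,-0.17,0.975,0,15],[0,0,0,-0.17,0.975,0,15],[0,0,0,-0.17,0.975,0,15],[0,0,0,-0.17,0.975,0,15],[0,0,0,-0.17,0.975,0,15]]]}'
python3 -m jog '{"rows":[[[0,0,0,-0.17,0.975,0,15],[0,0,0,-0.17,0.975,0,15],[0,0,0,-0.17,0.975,0,15],[0,0,0,-0.17,0.975,0,15],[0,0,0,-0.17,0.975,0,15],[0,0,0,-0.17,0.975,0,15],[0,0,0,-0.17,0.975,0,15],[0,0,0,-0.17,0.975,0,15]]]}'
python3 -m jog '{"rows":[[[0,0,0,-0.17,0.975,0,15],[0,0,0,-0.17,0.975,0,15],[0,0,0,-0.17,0.975,0,15],[0,0,0,0,0,0.6,15],[0,0,0,0,0,0.7,15],[0,0,0,0,0,0.6,15],[0,0,0,0,0,0,15],[0,0,0,0,0,0,15]]]}'
python3 plan.py 495.4 -271 12.8 0
```

```text
clock: 18.37
position: [541.1, -3.7, 73.8]
tool_rot: [-0.0, 1.0, -0.0, -0.0]
force: [-0.0, -1.0, -1.5]
width: 27.6
finger_force: 30.0
clock: 19.03
position: [507.0, -198.8, 73.7]
tool_rot: [-0.0, 1.0, -0.0, -0.0]
force: [1.2, -0.1, -0.6]
width: 26.8
finger_force: 30.0
clock: 19.7
position: [494.4, -270.6, 25.9]
tool_rot: [-0.001, 1.0, -0.0, -0.001]
force: [0.4, 0.6, -0.9]
width: 26.8
finger_force: 30.0
t 19.7 pos [ 494.4 -270.6   25.9] yaw -0.03 tilt 0.1 F [ 0.4  0.6 -0.9] w 26.8 ff 30.0
turn -0.01 shift units [0.04 0.02 0.53]
```

```bash
python3 -m jog '{"rows":[[[0,0,0,0,0,0.3,15],[0,0,0,0,0,0.18,15],[0,0,0,0,0,0.04,15],[0,0,0,0,0,0,15],[0,0,0,0,0,0,15]]]}'
python3 -m jog '{"rows":[[[0,0,0,0,0,0,40],[0,0,0,0,0,0,40],[0,0,0,0,0,0,40],[0,0,0,0,0,0,40],[0,0,0,0,0,-0.5,45],[0,0,0,0,0,-1,45],[0,0,0,0,0,-1,45],[0,0,0,0,0,0,45]]]}'
python3 plan.py 574.5 0.5 70 -5 574.5 0.5 9 -5
```

```text
clock: 20.12
position: [494.8, -270.9, 13.6]
tool_rot: [0.0, 1.0, -0.0, 0.0]
force: [-0.5, -0.1, -1.2]
width: 27.3
finger_force: 30.0
clock: 20.78
position: [496.2, -271.8, 79.9]
tool_rot: [0.002, 1.0, -0.0, 0.002]
force: [0.5, -0.3, 0.3]
width: 44.7
finger_force: 0.0
t 20.78 pos [ 496.2 -271.8   79.9] yaw -0.02 tilt 0.34 F [ 0.5 -0.3  0.3] w 44.7 ff 0.0
turn 0.83 shift units [  2.17 -11.13   0.39]
turn 0.0 shift units [ 0.   -0.    2.44]
```

```bash
python3 -m jog '{"rows":[[[0,0,0.83,0,0,0,45],[0,0,0,0.2,-0.94,0,45],[0,0,0,0.19,-0.93,0,45],[0,0,0,0.19,-0.93,0,45],[0,0,0,0.19,-0.93,0,45],[0,0,0,0.2,-0.93,0,45],[0,0,0,0.2,-0.93,0,45],[0,0,0,0.2,-0.93,0,45]]]}'
python3 -m jog '{"rows":[[[0,0,0,0.2,-0.93,0,45],[0,0,0,0.2,-0.93,0,45],[0,0,0,0.2,-0.93,0,45],[0,0,0,0.2,-0.93,0,45],[0,0,0,0.2,-0.93,0,45],[0,0,0,0,0,0.4,45],[0,0,0,0,0,0.4,45],[0,0,0,0,0,0,45]]]}'
python3 plan.py 574.5 0.5 9 -5
```

```text
clock: 21.45
position: [543.2, -110.3, 75.6]
tool_rot: [0.0, 0.999, -0.044, -0.0]
force: [1.0, -0.4, 0.0]
width: 45.5
finger_force: 0.0
clock: 22.12
position: [576.9, 1.9, 53.6]
tool_rot: [-0.0, 0.999, -0.044, -0.002]
force: [0.3, 0.3, -0.6]
width: 45.2
finger_force: 0.0
t 22.12 pos [576.9   1.9  53.6] yaw -5.0 tilt 0.18 F [ 0.3  0.3 -0.6] w 45.2 ff 0.0
turn 0.0 shift units [-0.09  0.07  1.79]
```

```bash
python3 -m jog '{"rows":[[[0,0,0,-0.05,0.03,0.5,45],[0,0,0,0,0,0.7,45],[0,0,0,0,0,0.5,45],[0,0,0,0,0,0.06,45],[0,0,0,0,0,0,45]]]}'
python3 plan.py 574.5 0.5 9 -5
python3 -m jog '{"rows":[[[0,0,0,0,0,0,8],[0,0,0,0,0,0,8],[0,0,0,0,0,0,8],[0,0,0,0,0,0,8],[0,0,0,0,0,0,8],[0,0,0,0,0,0,8],[0,0,0,0,0,0,8]]]}'
python3 plan.py 574.5 0.5 72 -5 419.6 -267 72 -5
```

```text
clock: 22.53
position: [576.2, 0.6, 11.2]
tool_rot: [-0.0, 0.999, -0.044, -0.001]
force: [-0.2, 0.5, -0.3]
width: 45.1
finger_force: 0.0
t 22.53 pos [576.2   0.6  11.2] yaw -5.08 tilt 0.1 F [-0.2  0.5 -0.3] w 45.1 ff 0.0
turn -0.01 shift units [-0.07  0.01  0.09]
clock: 23.12
position: [577.0, 1.4, 12.4]
tool_rot: [0.0, 0.999, -0.044, 0.0]
force: [-1.1, -2.3, 5.6]
width: 17.8
finger_force: 30.0
t 23.12 pos [577.    1.4  12.4] yaw -5.0 tilt 0.05 F [-1.1 -2.3  5.6] w 17.8 ff 30.0
turn 0.0 shift units [-0.1   0.04 -2.38]
turn 0.0 shift units [-5.24 11.2  -0.  ]
```

```bash
python3 -m jog '{"rows":[[[0,0,0,0,0,-0.4,8],[0,0,0,0,0,-1,8],[0,0,0,0,0,-1,8],[0,0,0,-0.445,0.937,0,8],[0,0,0,-0.445,0.937,0,8],[0,0,0,-0.445,0.937,0,8],[0,0,0,-0.445,0.937,0,8],[0,0,0,-0.445,0.937,0,8]]]}'
python3 -m jog '{"rows":[[[0,0,0,-0.445,0.937,0,8],[0,0,0,-0.445,0.937,0,8],[0,0,0,-0.445,0.937,0,8],[0,0,0,-0.445,0.937,0,8],[0,0,0,-0.445,0.937,0,8],[0,0,0,-0.445,0.937,0,8],[0,0,0,-0.445,0.937,0,8],[0,0,0,0,0,0,8]]]}'
python3 -m jog '{"rows":[[[0,0,0,0,0,0.6,8],[0,0,0,0,0,0.7,8],[0,0,0,0,0,0.5,8],[0,0,0,0,0,0,8],[0,0,0,0,0,0,8],[0,0,0,0,0,0,8]]]}'
python3 plan.py 419.6 -267 16 -5
```

```text
clock: 23.78
position: [510.4, -111.0, 72.4]
tool_rot: [0.0, 0.999, -0.044, 0.0]
force: [1.3, -0.2, -2.0]
width: 18.0
finger_force: 30.0
clock: 24.45
position: [417.8, -269.7, 72.3]
tool_rot: [0.0, 0.999, -0.045, 0.0]
force: [-0.2, -1.2, -1.7]
width: 17.9
finger_force: 30.0
clock: 24.95
position: [419.7, -266.8, 27.6]
tool_rot: [0.0, 0.999, -0.044, 0.0]
force: [-0.5, 0.2, -1.8]
width: 17.7
finger_force: 30.0
t 24.95 pos [ 419.7 -266.8   27.6] yaw -5.0 tilt 0.04 F [-0.5  0.2 -1.8] w 17.7 ff 30.0
turn 0.0 shift units [-0.    0.01  0.46]
```

```bash
python3 -m jog '{"rows":[[[0,0,0,0,0,0.3,8],[0,0,0,0,0,0.14,8],[0,0,0,0,0,0.02,8],[0,0,0,0,0,0,8],[0,0,0,0,0,0,8],[0,0,0,0,0,0,8]]]}'
python3 -m jog '{"rows":[[[0,0,0,0,0,0,35],[0,0,0,0,0,0,35],[0,0,0,0,0,0,35],[0,0,0,0,0,0,35],[0,0,0,0,0,-0.5,35],[0,0,0,0,0,-1,35],[0,0,0,0,0,-1,35],[0,0,0,0,0,-1,35]]]}'
python3 -m jog '{"rows":[[[0,0,0,0,0,-1,35],[0,0,0,0,0,-1,35],[0,0,0,-0.5,1,-0.3,35],[0,0,0,-0.5,1,0,35],[0,0,0,-0.5,1,0,35],[0,0,0,-0.5,1,0,35],[0,0,0,-0.5,1,0,35],[0,0,0,-0.5,1,0,35]]]}'
python3 -m jog '{"rows":[[[0,0,0,-0.5,1,0,35],[0,0,0,-0.5,1,0,35],[0,0,0,-0.5,1,0,35],[0,0,0,-0.5,1,0,35],[0,0,0,-0.5,1,0,35],[0,0,0,0,0,0,35],[0,0,0,0,0,0,35],[0,0,0,0,0,0,35]]]}'
python3 - <<'E'
from vis import *
t=bot.capture("top");s=bot.capture("side")
cv2.imwrite("pics/top2.png",cv2.resize(t[:,:,::-1],(800,600),interpolation=cv2.INTER_CUBIC))
cv2.imwrite("pics/side2.png",cv2.resize(s[140:200,290:390,::-1],None,fx=7,fy=7,interpolation=cv2.INTER_CUBIC))
E
python3 plan.py
```

```text
clock: 25.45
position: [419.3, -266.8, 15.4]
tool_rot: [0.0, 0.999, -0.044, 0.0]
force: [0.2, 0.3, -1.2]
width: 17.4
finger_force: 30.0
clock: 26.12
position: [419.0, -266.7, 103.8]
tool_rot: [-0.0, 0.999, -0.044, -0.0]
force: [0.4, 0.1, -0.0]
width: 34.7
finger_force: 0.0
clock: 26.78
position: [330.5, -410.7, 160.5]
tool_rot: [0.0, 0.999, -0.044, 0.0]
force: [1.4, -0.2, 0.1]
width: 35.3
finger_force: 0.0
clock: 27.45
position: [258.3, -528.1, 160.2]
tool_rot: [-0.0, 0.999, -0.044, -0.0]
force: [-0.1, -0.4, -0.2]
width: 34.7
finger_force: 0.0
t 27.55 pos [ 258.8 -527.9  160.4] yaw -4.96 tilt 0.02 F [ 1.  -0.3 -0.8] w 35.1 ff 0.0
```

View pics/top2.png

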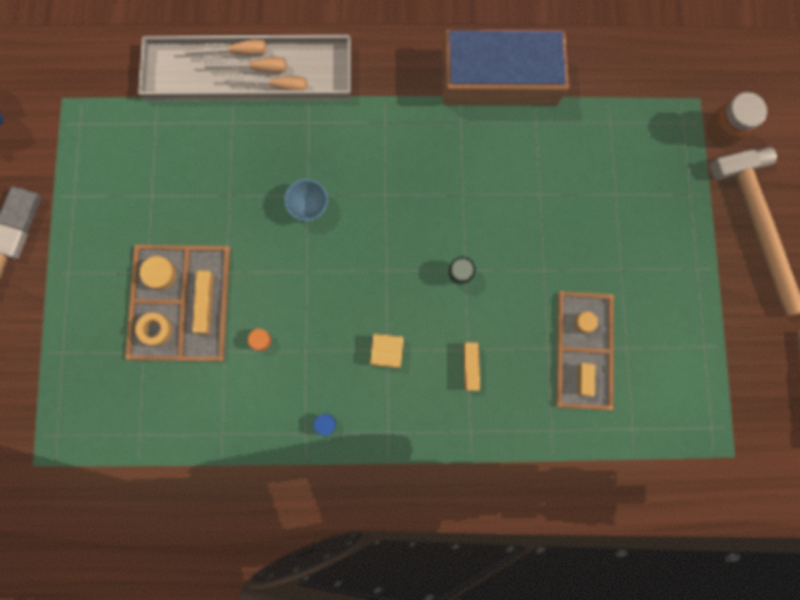

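View pics/side2.png

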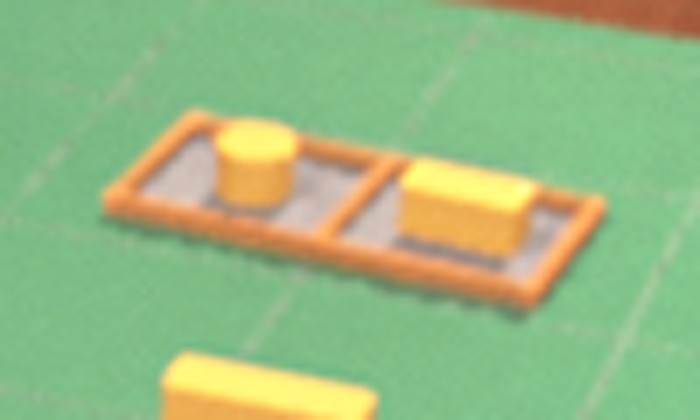

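The top view shows the large disc at (157,272), the ring at (153,328), the long bar at (202,301), the small disc at (588,321) and the short bar at (588,379). Each is near the middle of its own compartment, and the side crop shows the last two lying flat. The middle bar and the square are still where they started, so I hand in.

```bash
python3 -c "
from rig import bot
print(bot.close_job())"
```

```text
the job is handed in; nothing more can be done
None
```

Both trays are filled and the job is handed in at about 27.6 s: in the pictures all five pieces lie flat in their own compartments, and the middle bar and square are where they started; the hand-in returned no verdict.

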